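# Shut off the grain hopper and hold the spout gate open at its mark

### The arm

A 7-joint arm with a two-finger parallel gripper is mounted at the origin on the work surface. World frame = base frame: x ahead of the robot, y to its left, z up, the work surface at z = 0. Lengths are in m, angles in rad, forces in N, time in s.
With the tool pointing down it reaches from about 0.35 to 0.9 m from the base axis. Payload 8.1 kg.
Tool frame: the origin (TCP) lies between the finger pads; the fingertips stand 17 mm ahead of it and the grasp point (between the pads) lies 2 mm behind it; z points along the fingers, y is the direction in which the jaws open and shut (so a half turn about z gives the same grasp; the last joint's range is limited). The gripper opens to 92 mm and grips with 3 to 60 N. Pads are 19 mm wide; open, the fingers measure 130 mm over their backs; the gripper's body (75 mm by 190 mm) begins 47 mm behind the grasp point.
Start: joints at [-1.243, 0.434, 0.025, 1.573, -0.012, 1.134, -0.075], TCP at [0.261, 0.568, 0.244] pointing down, gripper open.
Joint ranges: [-2.62, 2.62], [-0.44, 2.09], [-1.27, 1.32], [0.08, 2.57], [-1.32, 4.46], [0.12, 2], [-2.74, 2.74]. Speed limits (rad/s): [2.22, 2.22, 3.01, 3.01, 3.14, 3.14, 3.14].

### API

Orientations are given as a rotation vector (axis times angle).
In Python, from cell import arm gives the robot as it stands. The module is installed in compiled form; this text tells all that it offers.
- The arm moves only by the shell command python3 -m crank 'ROWS' [FORCE]. ROWS is JSON, a list of rows, each a list of 5 numbers: the opening, from 0 (shut) to 1 (fully open), then the shift along the world's x, y, z normalised to -1 to 1, where 1 is 40 cm, then the turn about the world's z normalised to -1 to 1, where 1 is 60 degrees. In form: [[fingers, tx, ty, tz, twist], ...]. A call has exactly 8 rows; each row shifts and turns the commanded pose from where the row before left it; what a row does not reach is not made up. A row lasts 1/12 s, in which the tool goes at most 41.7 mm and 7.16 degrees, less where a joint would pass 70% of its speed; a pose out of reach is approached as far as the arm can. A call with a number of a shift or a turn outside -1 to 1 is refused whole. A call with a gripper value outside its range is refused whole. The fingers move at their own pace and stop on an object; FORCE is the grip in N (left out, the last holds). Time passes only in rows, so rows that do not move let the fingers close, or fill a call up. It gives the time, the measured TCP pose, the force and the opening at its end, in the units of the state.
- arm.observe(): the state, without advancing time (a new reading comes with each control period).
- arm.get_image(name): name is "scene" or "top" or "wrist"; returns the picture (420x560x3 uint8, red, green, blue); there is no depth.
- arm.get_calibration(name): a dict with "intrinsics" (3x3 intrinsics, pixels), "distortion" ([k1, k2, p1, p2, k3] as OpenCV has them; the pictures are not rectified), "extrinsics" (4x4, takes a point from camera to world coordinates). Camera axes: x right, y down, z forward; pixel columns grow to the right and rows downward; lengths in m; the calibration is good to about 2 mm. A picture is of the moment at which its call begins: read the wrist's pose just before it. get_calibration takes no time and is no camera call; for the wrist camera it gives the pose at the moment of the call.
- arm.sign_off(): hands the job in, once; it reports no verdict.
The state is a dict: "clock": time; "joints": joint angles; "dq": joint speeds; "joint_efforts": joint torques, N m; "position": TCP position; "ee_rot": TCP orientation; "force": force on the tool from outside, world axes, zero at the start; "ft_torque": the same for the moment, N m; "width": opening from 0.0 (shut) to 1.0 (fully open).
Only numpy, scipy, OpenCV 4.12 (cv2) and the standard library are available. Lean on these libraries where they do the work, as an engineer would, in place of code of your own. Each camera call takes 0.05 s, during which the arm holds its last target.

### The job

So that I can brush out the grain dispenser's spout, take the metal shutter plate from the draining rack and slide it by hand, without dropping it, down into the slot on top of the dispenser until it is fully home, and let go of it: that shuts off the hopper. Only then pull the spring-return gate straight out by its upright handle until the handle stands level with the open mark on the rails, and finish while still holding it there, because it springs shut when let go. Leave the milk pot, the jar, the salt pig and the little wooden board where they are.

Things in the scene. Friction and masses are not known exactly. Their poses are not given: they have to be found in the camera images.
- dispenser: Fixed white metal grain dispenser on a steel base 330 by 170 mm; origin under the base's centre, front to -x. At the back the hopper (150 mm wide, 332 mm high with lid and knob), its front 80 mm behind the slot; then the slot's housing (collar top 178 mm high), a sloping nose with the spout under it, and the gate's two rails reaching out in front (top 105 mm high).
- shutter_grip (a point): Centre of the folded grip (12 mm thick in x, 50 mm wide in y, 18 mm high) on top of the loose upright metal shutter plate, 200 g; x is its face normal, z up. Below the grip: a neck 5 by 50 mm; a flange 30 (x) by 96 mm (y), its underside 50 mm below this point; then the blade, 5 mm thick, 90 mm wide, lower edge 116 mm below this point. It works either way round.
- slot (a point): Centre of the slot mouth, at the top of the dispenser's steel collar. x is across the slot, towards the hopper; y along it; z up. Upright slot 7.5 by 93 mm, open below; in its top 10 mm flared lips widen it to about 21 by 107 mm. With the plate home its flange lies on the collar and its grip's centre is 50 mm straight above this point.
- gate_handle (a point): Grip centre of the gate's upright black handle: 10 mm thick (x, the pull direction), 48 mm wide (y), its top 20 mm above this point; a flat steel foot across the rails lies 26 mm below this point. Same axes as the slot; the gate slides out level towards -x. When shut it is 145 mm in front of the slot and its centre 70 mm in front of the sloping nose.
- gate_mark (a point): The open mark: the place to which the handle's grip centre is to be pulled. It is midway between the black lines on the two small ears of the aluminium gate rails, at the grip centre's height, 42 mm in front of the handle's shut place (which the lines without ears show). There the gate's port is in line with the spout. Fixed on the dispenser, same axes.
- gate (a joint): How far the gate is pulled out, in m: 0 shut, 0.042 at the open mark, 0.060 at the end stop. A spring pulls it shut with about 3 N when shut, 8 N at the mark and 10 N at the stop.
- milk_pot: Small stainless milk pot with a straight handle, 105 mm across, 62 mm high, standing on the dispenser's base under the spout; origin at the centre of its underside. Leave it.
- jar: Olive-green ceramic jar with a flip-top wire seal, 96 mm across, 124 mm high; origin at the centre of its underside. Leave it.
- salt_pig: Round glass salt pig with a wooden cover, 110 mm across, 98 mm high; origin at the centre of its underside. Leave it.
- small_board: Little wooden board, 7 mm thick (x), 105 mm wide (y), 120 mm high, standing in the other slot of the rack; origin at the middle of its lower edge. Leave it.
- rack: Fixed low steel draining rack, 230 (x) by 140 mm (y), origin under its centre. Two slots for plates, 42.5 mm either side of the centre in x, each between two wire hoops 58 mm high; plates stand upright along y, lower edge 14 mm above the counter. One slot holds the shutter plate, the other the little wooden board.
Mind the look-alikes: they are no part of the job. What is meant by the part that bears shutter_grip is not black or green, and is the smaller of those in its own colour.

How it is judged:
On the way, in this order (a step that is already met when the one before it is completed fails the run):
1. the shutter plate is part-way down in the slot, still in the fingers (horizontal distance between shutter_grip and slot below 0.006 m and z of shutter_grip in the frame of slot between 0.06 and 0.095 m and angle between the x axis of shutter_grip and the x axis of slot, either way round below 0.12 rad and contact force between the fingers and shutter above 1 N), for 0.05 s.
2. the shutter plate is fully home in the slot (horizontal distance between shutter_grip and slot below 0.006 m and z of shutter_grip in the frame of slot below 0.053 m and angle between shutter_grip's own z axis and vertical below 0.08 rad), for 0.2 s.
At the end, for the whole second after the job is handed in: The shutter plate is let go, upright and fully home in the slot (flange within 3 mm of the collar, grip within 6 mm of straight above the slot's centre), and the gate is held still by the fingers, within 4 mm of the open mark (handle 38 to 46 mm out), through the last second (all of step 2 and z of shutter_grip in the frame of slot above 0.045 m and contact force between the fingers and shutter below 0.1 N and value of joint gate between 0.038 and 0.046 m and velocity of joint gate between -0.01 and 0.01 m/s and contact force between the fingers and gate above 2 N); the arm keeps its last pose, push and grip.
It fails at once if the gate is opened (more than 6 mm) while the shutter plate is not home (value of joint gate above 0.006 m and (z of shutter_grip in the frame of slot above 0.055 m or horizontal distance between shutter_grip and slot above 0.008 m)).
It fails at once if the milk pot is shifted more than 25 mm (distance of milk_pot from where it was at the start of the episode above 0.025 m).
It fails at once if the jar is shifted more than 25 mm (distance of jar from where it was at the start of the episode above 0.025 m).
It fails at once if the salt pig is shifted more than 25 mm (distance of salt_pig from where it was at the start of the episode above 0.025 m).
It fails at once if the little wooden board is shifted more than 25 mm or tipped (distance of small_board from where it was at the start of the episode above 0.025 m or angle between small_board's own z axis and vertical above 0.35 rad).
It also fails if it takes over 72 s, if anything falls off the work surface, if the arm or the gripper's body presses on something with over 40 N, if the wrist force passes 120 N, or if a joint passes its speed limit or range.

## Working session

There is one attempt and no reset: what is moved stays moved. The work goes in short steps, Python scripts to look and compute and a shell command to move; the robot and the scene stay as the last step left them, time stands still between calls to the robot, and variables do not carry over. Pictures are saved under pics/ and viewed, and the job is handed in when it is done.

```bash
ls; mkdir -p pics
python3 - <<'E'
from cell import arm
import cv2,numpy as np
s=arm.observe()
print(s)
for n in ("scene","top","wrist"):
    im=arm.get_image(n); cv2.imwrite(f"pics/{n}0.png",im[:,:,::-1])
    c=arm.get_calibration(n); print(n,np.round(c["intrinsics"],1).tolist(),c["distortion"],np.round(c["extrinsics"],4).tolist())
E
```

```text
pics
{'clock': 0.0, 'joints': array([-1.24262565,  0.43520819,  0.02495472,  1.57410272, -0.01156822,
        1.13398078, -0.07507527]), 'dq': array([ 4.81067949e-04, -6.26086103e-05,  7.70226095e-04, -4.42161003e-05,
        7.08110191e-04, -3.55615133e-05, -1.14280875e-03]), 'joint_efforts': array([-6.58333556e-04, -6.67824841e+01,  9.84962024e-01, -3.14456928e+01,
       -6.05185842e-02,  4.27580858e-02,  1.34254760e-04]), 'position': array([0.26083005, 0.5674415 , 0.24295176]), 'ee_rot': array([-6.71419557e-01, -3.06882921e+00,  2.42701912e-03]), 'force': array([ 1.34690202, -0.40440064, -0.35453427]), 'ft_torque': array([ 0.01927948, -0.03363796,  0.00063191]), 'width': 1.0009377079319208}
scene [[476.8, 0.0, 274.2], [0.0, 476.8, 212.2], [0.0, 0.0, 1.0]] [0.00432083 0.         0.         0.         0.        ] [[0.5941, 0.4919, -0.6365, 1.2276], [0.8043, -0.3742, 0.4616, -0.6113], [-0.0112, -0.7861, -0.618, 0.7871], [0.0, 0.0, 0.0, 1.0]]
top [[520.7, 0.0, 273.8], [0.0, 520.7, 218.7], [0.0, 0.0, 1.0]] [-0.16872273  0.          0.          0.          0.        ] [[-0.01, -0.9842, 0.1771, 0.3101], [-0.9999, 0.0117, 0.0086, -0.1378], [-0.0106, -0.1769, -0.9842, 1.3602], [0.0, 0.0, 0.0, 1.0]]
wrist [[371.5, 0.0, 281.5], [0.0, 371.5, 209.5], [0.0, 0.0, 1.0]] [-0.10056647  0.          0.          0.          0.        ] [[0.4176, 0.868, 0.2687, 0.1881], [0.9086, -0.3986, -0.1245, 0.6004], [-0.001, 0.2961, -0.9552, 0.3844], [0.0, 0.0, 0.0, 1.0]]
```

View pics/scene0.png

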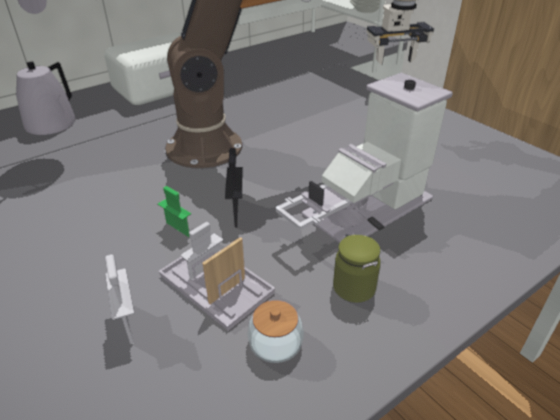

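View pics/top0.png

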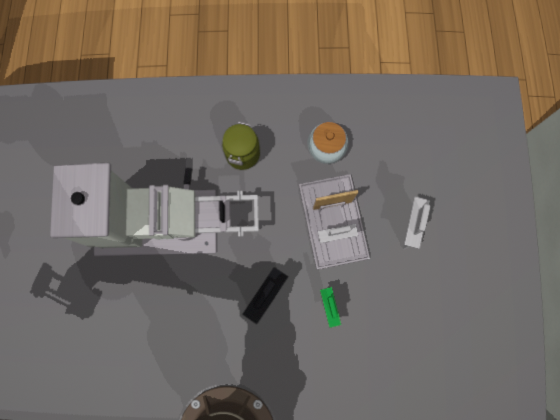

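View pics/wrist0.png

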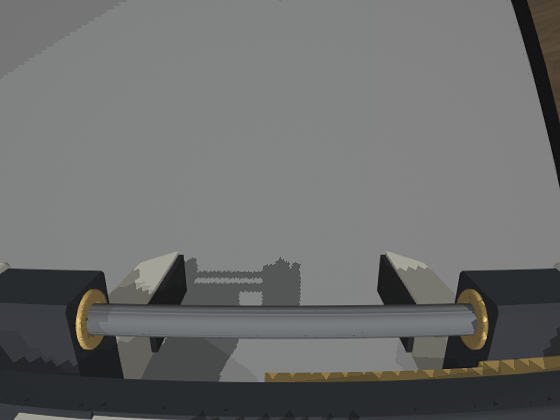

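```bash
cat > h.py <<'E'
import cv2,numpy as np
from cell import arm
from scipy.spatial.transform import Rotation as R
def ray(c,px):
    p=cv2.undistortPoints(np.array(px,float).reshape(-1,1,2),c["intrinsics"],np.array(c["distortion"])).reshape(-1,2)
    d=np.c_[p,np.ones(len(p))]@c["extrinsics"][:3,:3].T
    return c["extrinsics"][:3,3],d/np.linalg.norm(d,axis=1,keepdims=True)
def onz(c,px,z):
    o,d=ray(c,px); return o+d*((z-o[2])/d[:,2])[:,None]
def tri(c1,p1,c2,p2):
    o1,d1=ray(c1,[p1]);o2,d2=ray(c2,[p2]);d1=d1[0];d2=d2[0]
    t=np.linalg.lstsq(np.c_[d1,-d2],o2-o1,rcond=None)[0]
    a=o1+t[0]*d1;b=o2+t[1]*d2
    return (a+b)/2,np.linalg.norm(a-b)
def proj(c,P):
    T=np.linalg.inv(c["extrinsics"]);P=np.atleast_2d(np.array(P,float))
    return cv2.projectPoints(P,cv2.Rodrigues(T[:3,:3])[0],T[:3,3],c["intrinsics"],np.array(c["distortion"]))[0].reshape(-1,2)
def crop(src,x0,y0,x1,y1,k,out):
    im=cv2.imread(src)[y0:y1,x0:x1]; cv2.imwrite(out,cv2.resize(im,None,fx=k,fy=k,interpolation=cv2.INTER_CUBIC))
E
python3 - <<'E'
from h import *
crop("pics/top0.png",40,150,280,265,3.3,"pics/t_disp.png")
crop("pics/top0.png",290,165,450,275,4.5,"pics/t_rack.png")
crop("pics/scene0.png",90,180,290,330,4,"pics/s_rack.png")
crop("pics/scene0.png",270,70,450,250,3.3,"pics/s_disp.png")
E
```

```text
(no output)
```

View pics/t_disp.png

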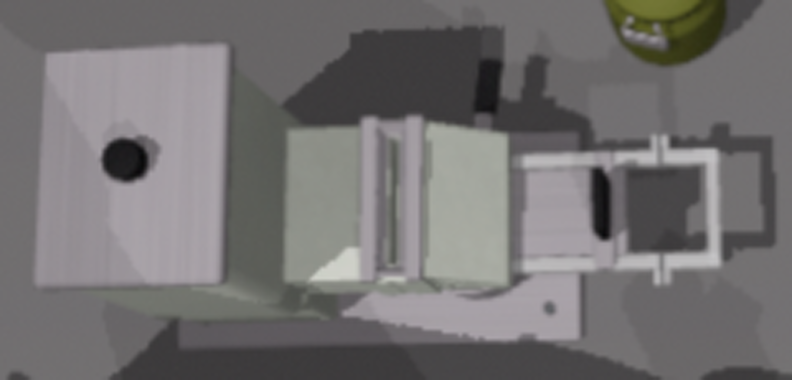

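View pics/t_rack.png

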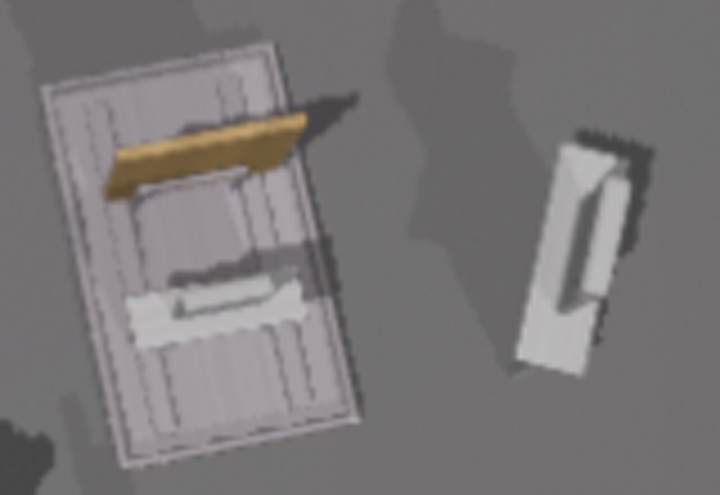

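View pics/s_rack.png

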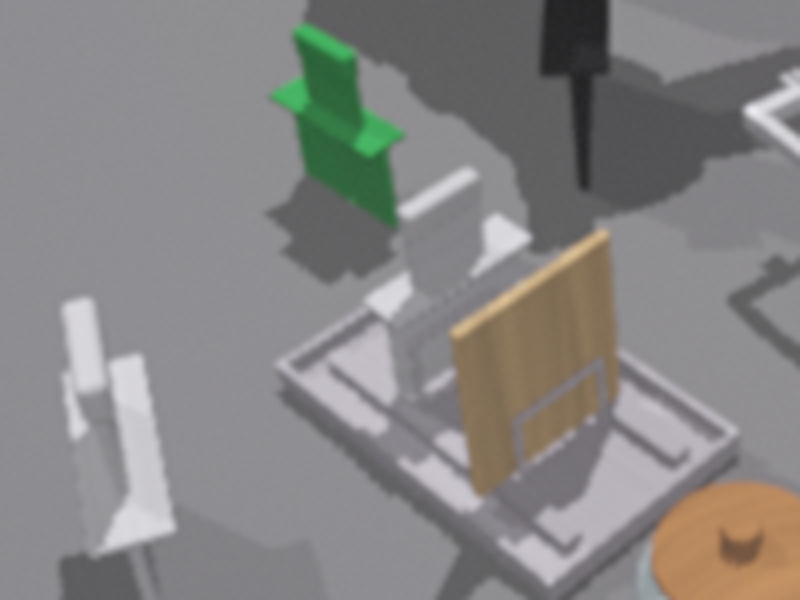

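View pics/s_disp.png

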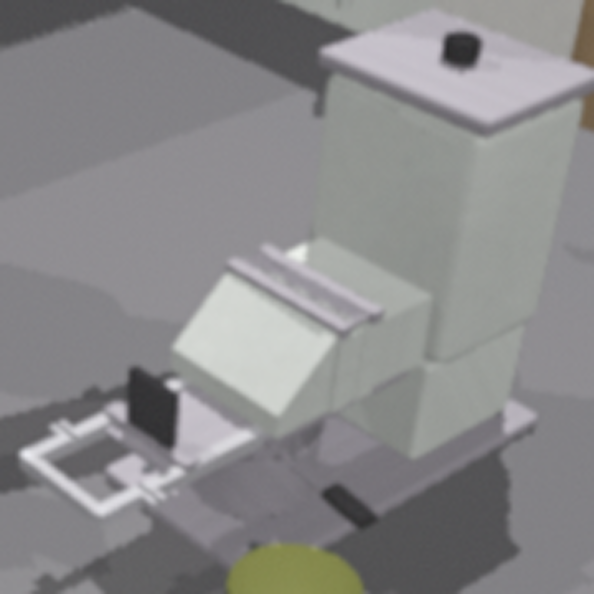

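Run:
```python
from h import *
t=arm.get_calibration("top");s=arm.get_calibration("scene")
T=lambda x,y:(290+(x+.5)/4.5-.5,165+(y+.5)/4.5-.5)
D=lambda x,y:(40+(x+.5)/3.3-.5,150+(y+.5)/3.3-.5)
S=lambda x,y:(90+(x+.5)/4-.5,180+(y+.5)/4-.5)
np.set_printoptions(precision=4,suppress=True)
print("grip top ends far edge z.139",onz(t,[T(172,295),T(270,276)],.139))
print("flange corners z~.083",onz(t,[T(127,298),T(133,348),T(308,316),T(300,280)],.082))
print("tri grip top L/R far", tri(t,T(172,295),s,S(470,170)),"|", tri(t,T(270,276),s,S(400,208)))
print("decoy flange", onz(t,[T(565,142),T(628,160),T(582,376),T(516,358)],.11))
g=onz(t,[T(565,142),T(516,358)],.11);print(np.linalg.norm(g[0]-g[1]))
print("rack corners z.01",onz(t,[T(42,88),T(272,43),T(357,420),T(123,466)],.015))
print("collar strips",onz(t,[D(362,118),D(422,117),D(422,280),D(362,280)],.178))
print("slot",onz(t,[D(392,135),D(392,265)],.178))
print("rail ends z.105",onz(t,[D(719,150),D(719,268),D(515,160),D(518,265)],.105))
print("ears",onz(t,[D(660,136),D(662,284)],.105))
print("handle top",onz(t,[D(601,170),D(605,238)],.151))
print("hopper lid corners", onz(t,[D(47,52),D(228,44),D(223,285),D(36,287)],.31))
```

```text
grip top ends far edge z.139 [[ 0.5007 -0.2552  0.139 ]
 [ 0.5102 -0.3075  0.139 ]]
flange corners z~.083 [[ 0.5082 -0.2357  0.082 ]
 [ 0.4803 -0.2383  0.082 ]
 [ 0.4969 -0.3358  0.082 ]
 [ 0.5171 -0.3321  0.082 ]]
tri grip top L/R far (array([ 0.4996, -0.2583,  0.1367]), np.float64(0.006531322634376705)) | (array([ 0.5093, -0.308 ,  0.1418]), np.float64(0.0020204715865221605))
decoy flange [[ 0.5878 -0.4786  0.11  ]
 [ 0.5774 -0.5137  0.11  ]
 [ 0.4578 -0.4805  0.11  ]
 [ 0.4682 -0.4445  0.11  ]]
0.12437573152573271
rack corners z.01 [[ 0.6447 -0.1938  0.015 ]
 [ 0.6708 -0.3312  0.015 ]
 [ 0.4455 -0.3725  0.015 ]
 [ 0.4209 -0.2363  0.015 ]]
collar strips [[0.6064 0.1661 0.178 ]
 [0.6063 0.1223 0.178 ]
 [0.4886 0.1191 0.178 ]
 [0.489  0.1621 0.178 ]]
slot [[0.5935 0.1437 0.178 ]
 [0.4995 0.1408 0.178 ]]
rail ends z.105 [[ 0.5958 -0.0872  0.105 ]
 [ 0.5063 -0.0868  0.105 ]
 [ 0.5902  0.0664  0.105 ]
 [ 0.5102  0.0628  0.105 ]]
ears [[ 0.6071 -0.0429  0.105 ]
 [ 0.4948 -0.0446  0.105 ]]
handle top [[ 0.5716 -0.0037  0.151 ]
 [ 0.5218 -0.007   0.151 ]]
hopper lid corners [[0.6225 0.3482 0.31  ]
 [0.6245 0.2234 0.31  ]
 [0.4666 0.2185 0.31  ]
 [0.4662 0.3443 0.31  ]]
```

Candidates for the shutter plate are the rack plate (top 338,233), the free-standing white plate (top 418,222), the green one (331,307) and the black one (265,295). The rack plate's flange measures about 97×28 mm. The free white one is about 124 mm wide, so the rack plate is the smaller of that colour. The enlarged rack crop confirms it, so I'm moving up and over to it.

```bash
python3 -m crank '[[0.9,0,0,0.09,-0.11],[0.9,0,0,0.09,-0.11],[0.9,0,0,0.09,-0.11],[0.9,0,0,0.09,-0.11],[0.9,0,0,0.09,-0.11],[0.9,0.025,-0.087,0,-0.11],[0.9,0.025,-0.087,0,-0.11],[0.9,0.025,-0.087,0,-0.11]]' 30
```

```text
clock: 0.82
position: [0.2912, 0.4626, 0.4238]
ee_rot: [1.972, 2.446, 0.001]
force: [0.1, -0.3, 0.1]
width: 0.901
```

```bash
python3 -m crank '[[0.9,0.025,-0.087,0,-0.11],[0.9,0.025,-0.087,0,-0.11],[0.9,0.025,-0.087,0,-0.11],[0.9,0.025,-0.087,0,-0.11],[0.9,0.025,-0.087,0,-0.11],[0.9,0.025,-0.087,0,-0.11],[0.9,0.025,-0.087,0,-0.11],[0.9,0.025,-0.087,0,-0.11]]'
python3 -m crank '[[0.9,0.025,-0.087,0,-0.11],[0.9,0.025,-0.087,0,-0.11],[0.9,0.025,-0.087,0,-0.11],[0.9,0.025,-0.087,0,-0.11],[0.9,0.025,-0.087,0,-0.11],[0.9,0.025,-0.087,0,-0.11],[0.9,0.025,-0.087,0,0],[0.9,0.025,-0.087,0,0]]'
```

```text
clock: 1.48
position: [0.371, 0.1832, 0.4236]
ee_rot: [-2.854, -1.313, 0.0]
force: [1.5, 0.3, 1.0]
width: 0.898
clock: 2.15
position: [0.4508, -0.0953, 0.4239]
ee_rot: [-3.129, -0.276, -0.001]
force: [0.9, 1.0, -0.9]
width: 0.899
```

```bash
python3 -m crank '[[0.9,0.017,-0.067,-0.06,0],[0.9,0.017,-0.067,-0.06,0],[0.9,0.017,-0.067,-0.06,0],[0.9,0.017,-0.067,-0.06,0],[0.9,0.017,-0.067,-0.06,0],[0.9,0.017,-0.067,-0.06,0],[0.9,0.017,-0.067,-0.06,0],[0.9,0,0,0,0]]'
python3 - <<'E'
from h import *
im=arm.get_image("wrist");cv2.imwrite("pics/w1.png",im[:,:,::-1])
im=arm.get_image("top");cv2.imwrite("pics/t1.png",im[:,:,::-1])
print(arm.observe()["position"])
E
```

```text
clock: 2.82
position: [0.4962, -0.2852, 0.2512]
ee_rot: [3.129, 0.268, -0.01]
force: [-1.6, 1.0, 0.5]
width: 0.9
[ 0.49759    -0.28183985  0.25456291]
```

View pics/w1.png

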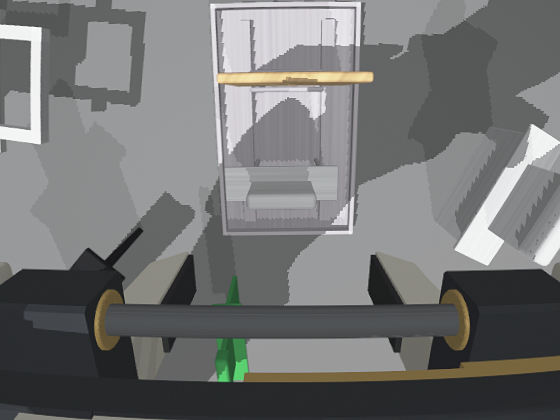

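View pics/t1.png

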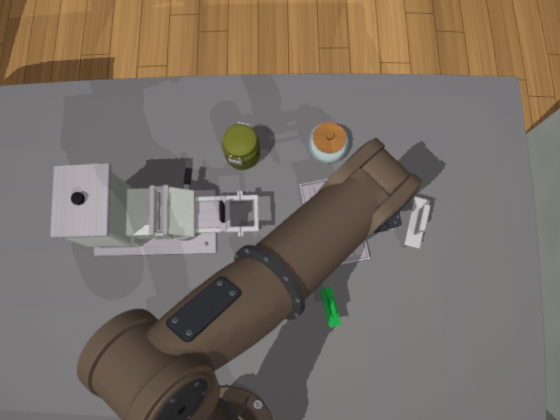

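Run:
```python
from h import *
crop("pics/w1.png",200,140,370,250,4.5,"pics/w1c.png")
c=arm.get_calibration("wrist");print(np.round(c["extrinsics"],4).tolist()); print(arm.observe()["position"],arm.observe()["ee_rot"])
```

```text
[[0.1728, -0.94, -0.2941, 0.5772], [-0.985, -0.1651, -0.051, -0.2688], [-0.0006, 0.2985, -0.9544, 0.3956], [0.0, 0.0, 0.0, 1.0]]
[ 0.49759    -0.28183985  0.25456291] [-3.12948619 -0.27236648  0.00476813]
```

View pics/w1c.png

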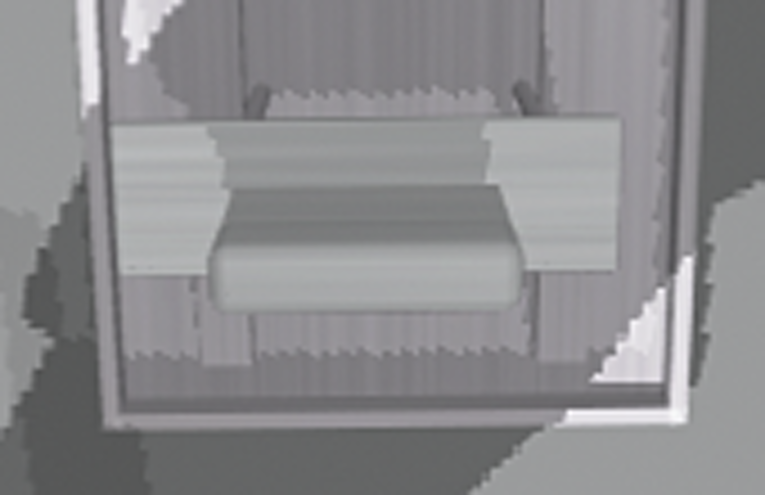

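Run:
```python
from h import *
np.set_printoptions(precision=4,suppress=True)
c=arm.get_calibration("wrist")
T=lambda x,y:(200+(x+.5)/4.5-.5,140+(y+.5)/4.5-.5)
g=onz(c,[T(209,245),T(523,245),T(521,309),T(211,309)],.139);print(g,g.mean(0),np.linalg.norm(g[0]-g[1]),np.linalg.norm(g[0]-g[3]))
f=onz(c,[T(112,120),T(621,117),T(617,270),T(120,273)],.082);print(f,f.mean(0),np.linalg.norm(f[0]-f[1]),np.linalg.norm(f[0]-f[3]))
for q in (g[1]-g[0],g[2]-g[3],f[1]-f[0],f[2]-f[3]): print(np.degrees(np.arctan2(q[1],q[0])))
o=arm.observe();M=R.from_rotvec(o["ee_rot"]).as_matrix();print(np.degrees(np.arctan2(M[1,1],M[0,1])),o["position"],M[:,2])
```

```text
[[ 0.5051 -0.2555  0.139 ]
 [ 0.5137 -0.3047  0.139 ]
 [ 0.5032 -0.3065  0.139 ]
 [ 0.4946 -0.2574  0.139 ]] [ 0.5042 -0.281   0.139 ] 0.04989902101199947 0.01064661669625609
[[ 0.5103 -0.2308  0.082 ]
 [ 0.5276 -0.3261  0.082 ]
 [ 0.4979 -0.3318  0.082 ]
 [ 0.4805 -0.2362  0.082 ]] [ 0.5041 -0.2812  0.082 ] 0.09685158230005489 0.03029191892972666
-80.04183820205768
-80.03967768050052
-79.70335984919558
-79.68096979007815
-80.05194275132048 [ 0.4976 -0.2818  0.2546] [-0.003  0.    -1.   ]
```

```bash
python3 -m crank '[[0.9,0.003,0.0005,-0.045,0],[0.9,0.003,0.0005,-0.045,0],[0.9,0.003,0.0005,-0.045,0],[0.9,0.003,0.0005,-0.045,0],[0.9,0.003,0.0005,-0.045,0],[0.9,0,0,0,0],[0.9,0,0,0,0],[0.9,0,0,0,0]]'
python3 - <<'E'
from h import *
print(arm.observe()["position"],arm.observe()["ee_rot"])
im=arm.get_image("wrist");cv2.imwrite("pics/w2.png",im[:,:,::-1])
E
```

```text
clock: 3.58
position: [0.5054, -0.2796, 0.1674]
ee_rot: [3.129, 0.278, 0.003]
force: [0.7, -0.3, 1.2]
width: 0.899
[ 0.50542883 -0.27960141  0.16735625] [3.12860141e+00 2.78486658e-01 2.82334383e-03]
```

View pics/w2.png

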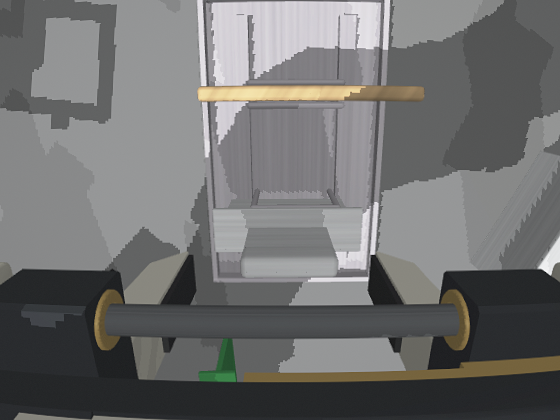

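```bash
python3 -m crank '[[0.9,-0.002,-0.002,-0.025,0],[0.9,0,0,-0.025,0],[0.9,0,0,-0.025,0],[0.9,0,0,-0.025,0],[0.9,0,0,0,0],[0,0,0,0,0],[0,0,0,0,0],[0,0,0,0,0]]' 60
python3 -m crank '[[0,0,0,0,0],[0,0,0,0,0],[0,0,0,0,0],[0,0,0,0,0],[0,0,0,0,0],[0,0,0,0,0],[0,0,0,0,0],[0,0,0,0,0]]' 60
python3 - <<'E'
from h import *
print(arm.observe()["position"],arm.observe()["ee_rot"])
im=arm.get_image("wrist");cv2.imwrite("pics/w3.png",im[:,:,::-1])
E
```

```text
clock: 4.3
position: [0.504, -0.281, 0.126]
ee_rot: [3.129, 0.276, 0.001]
force: [-0.3, 0.3, 0.3]
width: 0.731
clock: 4.97
position: [0.5041, -0.281, 0.126]
ee_rot: [3.129, 0.277, 0.001]
force: [1.1, -1.4, 3.3]
width: 0.542
[ 0.50405461 -0.28102695  0.12601334] [3.12878463e+00 2.76647721e-01 8.80873160e-04]
```

View pics/w3.png

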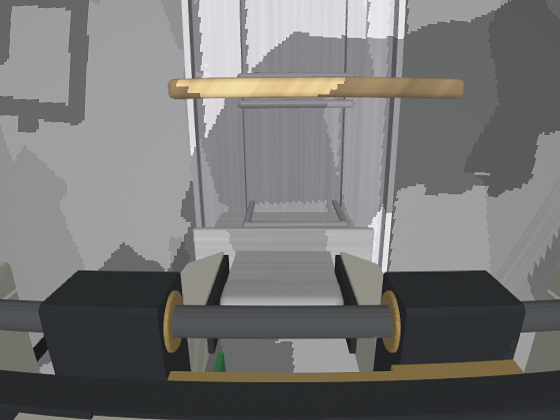

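```bash
python3 -m crank '[[0,0,0,0.02,0],[0,0,0,0.04,0],[0,0,0,0.06,0],[0,0,0,0.07,0],[0,0,0,0.07,0],[0,0,0,0.07,0],[0,0,0,0.07,0],[0,0,0,0.07,0]]' 60
python3 - <<'E'
from h import *
print(arm.observe()["position"],arm.observe()["joints"])
im=arm.get_image("wrist");cv2.imwrite("pics/w4.png",im[:,:,::-1])
im=arm.get_image("scene");cv2.imwrite("pics/s4.png",im[:,:,::-1])
E
```

```text
clock: 5.68
position: [0.5029, -0.28, 0.3149]
ee_rot: [-3.128, -0.277, 0.002]
force: [1.9, -0.2, -3.3]
width: 0.541
[ 0.50292582 -0.27995674  0.3149344 ] [-0.23467987  0.39415387  0.93493273  1.63772424 -0.32840968  1.27929615
 -0.63445497]
```

View pics/s4.png

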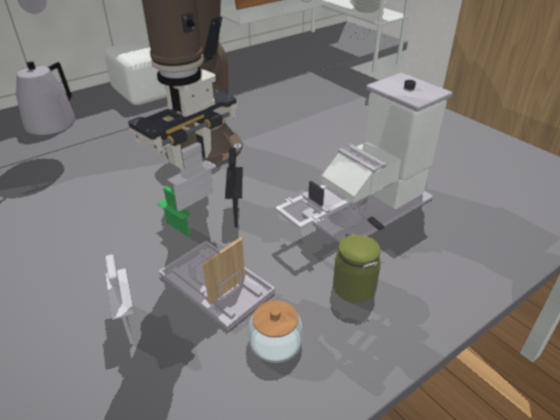

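View pics/w4.png

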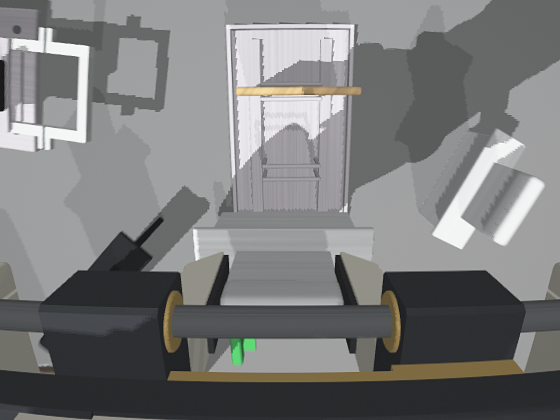

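```bash
python3 -m crank '[[0,0.008,0.06,0.02,0.1],[0,0.008,0.06,0.02,0.1],[0,0.008,0.06,0.02,0.1],[0,0.008,0.06,0,0.1],[0,0.008,0.06,0,0.1],[0,0.008,0.06,0,0.1],[0,0.008,0.06,0,0.1],[0,0.008,0.06,0,0.1]]' 60
python3 -m crank '[[0,0.008,0.06,0,0.1],[0,0.008,0.06,0,0.1],[0,0.008,0.06,0,0.1],[0,0.008,0.06,0,0.1],[0,0.008,0.06,0,0.1],[0,0,0.04,0,0.04],[0,0,0,0,0],[0,0,0,0,0]]' 60
python3 - <<'E'
from h import *
o=arm.observe();M=R.from_rotvec(o["ee_rot"]).as_matrix();print(np.degrees(np.arctan2(M[1,1],M[0,1])),o["position"],M[:,2],o["joints"])
im=arm.get_image("wrist");cv2.imwrite("pics/w5.png",im[:,:,::-1])
E
```

```text
clock: 6.45
position: [0.5284, -0.087, 0.3367]
ee_rot: [-2.741, -1.533, 0.003]
force: [1.6, 0.1, -3.0]
width: 0.539
clock: 7.12
position: [0.5447, 0.048, 0.3369]
ee_rot: [-2.211, -2.231, 0.003]
force: [-0.4, -0.5, -2.7]
width: 0.537
0.5061922338442989 [0.5446697  0.04797476 0.33690447] [-1.97087437e-03 -5.31979909e-04 -9.99997916e-01] [-0.6163208   0.25316477  0.55640857  1.65091019 -0.1381585   1.27909774
 -0.02526736]
```

View pics/w5.png

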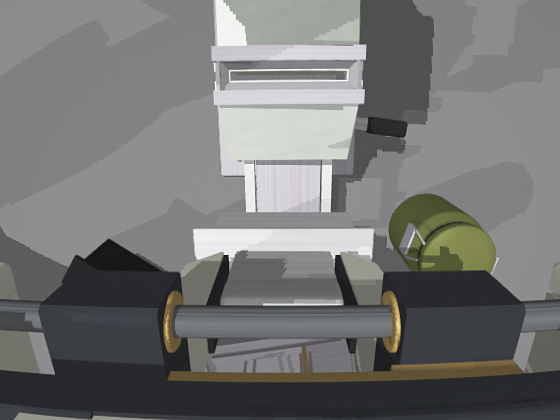

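Run:
```python
from h import *
crop("pics/w5.png",200,35,380,115,4.4,"pics/w5c.png")
crop("pics/w5.png",180,195,390,275,3.8,"pics/w5d.png")
```

```text
(no output)
```

View pics/w5c.png

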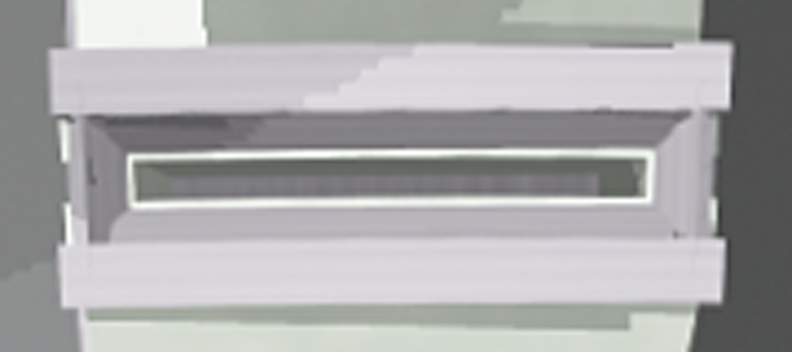

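View pics/w5d.png

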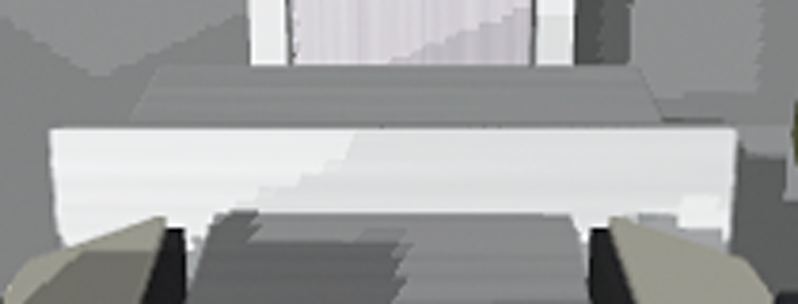

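Run:
```python
from h import *
np.set_printoptions(precision=4,suppress=True)
c=arm.get_calibration("wrist");o=arm.observe();p=o["position"];print(p)
T=lambda x,y:(200+(x+.5)/4.4-.5,35+(y+.5)/4.4-.5)
U=lambda x,y:(180+(x+.5)/3.8-.5,195+(y+.5)/3.8-.5)
g=onz(c,[T(128,153),T(655,150),T(655,203),T(131,208)],.168);print("slot168",g,g.mean(0),np.linalg.norm(g[0]-g[1]),np.linalg.norm(g[0]-g[3]))
k=onz(c,[T(50,48),T(733,42),T(723,303),T(62,307)],.178);print("collar",k,k.mean(0),np.linalg.norm(k[0]-k[1]),np.linalg.norm(k[0]-k[3]))
i=onz(c,[T(392,110),T(392,240)],.178);print("inner",i,i.mean(0))
for q in (g[1]-g[0],g[2]-g[3],k[1]-k[0],k[2]-k[3]): print(np.degrees(np.arctan2(q[1],q[0])))
zg=p[2]+.002
b=onz(c,[U(157,66),U(638,66)],zg-.116);f=onz(c,[U(49,129),U(738,128)],zg-.048)
print("blade low hopper edge",b-p,np.linalg.norm(b[0]-b[1]),"flange",f-p,np.linalg.norm(f[0]-f[1]))
```

```text
[0.5448 0.0467 0.3372]
slot168 [[0.502  0.1462 0.168 ]
 [0.5973 0.1475 0.168 ]
 [0.5977 0.1382 0.168 ]
 [0.5024 0.1366 0.168 ]] [0.5499 0.1421 0.168 ] 0.09527799765789961 0.009654035856993308
collar [[0.4902 0.1632 0.178 ]
 [0.6084 0.1652 0.178 ]
 [0.6091 0.1208 0.178 ]
 [0.4909 0.1192 0.178 ]] [0.5497 0.1421 0.178 ] 0.11817143459580783 0.0440708590000323
inner [[0.5495 0.1529 0.178 ]
 [0.5497 0.1309 0.178 ]] [0.5496 0.1419 0.178 ]
0.7895633217780873
1.002590024683228
0.9703061766729567
0.8008353781120148
blade low hopper edge [[-0.0438 -0.0019 -0.114 ]
 [ 0.0477 -0.0013 -0.114 ]] 0.09151105060140141 flange [[-0.048   0.0103 -0.046 ]
 [ 0.0498  0.0111 -0.046 ]] 0.09783714041439551
```

Run:
```python
from h import *
np.set_printoptions(precision=4,suppress=True)
for k in range(3):
    o=arm.observe();c=arm.get_calibration("wrist");im=arm.get_image("wrist");print(o["clock"],o["position"],o["ee_rot"],c["extrinsics"][:3,3])
cv2.imwrite("pics/w6.png",im[:,:,::-1])
a=cv2.imread("pics/w5.png").astype(int);print(np.abs(a-im[:,:,::-1]).mean())
o=arm.observe();c=arm.get_calibration("wrist")
A=np.eye(4);A[:3,:3]=R.from_rotvec(o["ee_rot"]).as_matrix();A[:3,3]=o["position"]
X=np.linalg.inv(A)@c["extrinsics"];print(X);np.save("X.npy",X)
crop("pics/w6.png",200,35,380,115,4.4,"pics/w6c.png")
crop("pics/w6.png",180,195,390,275,3.8,"pics/w6d.png")
crop("pics/w2.png",200,190,380,285,4.4,"pics/w2c.png")
```

```text
7.1667 [0.5448 0.0467 0.3372] [-2.2135 -2.2288  0.0026] [0.5445 0.1262 0.4783]
7.2167 [0.545  0.0461 0.3374] [-2.2148 -2.228   0.0019] [0.5447 0.1256 0.4786]
7.2667 [0.5451 0.0458 0.3376] [ 2.215   2.2277 -0.0013] [0.5448 0.1254 0.4787]
3.4144146825396824
[[ 0.     -0.9553 -0.2957  0.0794]
 [ 1.     -0.      0.0002  0.0001]
 [-0.0002 -0.2957  0.9553 -0.1412]
 [ 0.      0.      0.      1.    ]]
```

View pics/w6c.png

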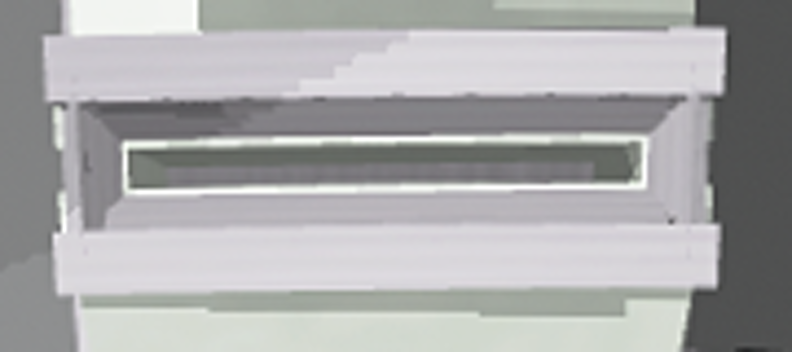

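View pics/w6d.png

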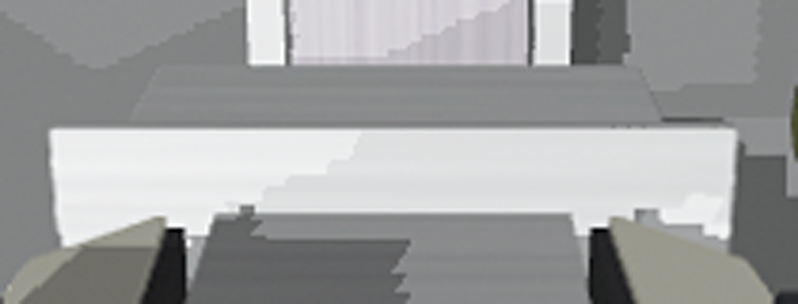

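View pics/w2c.png

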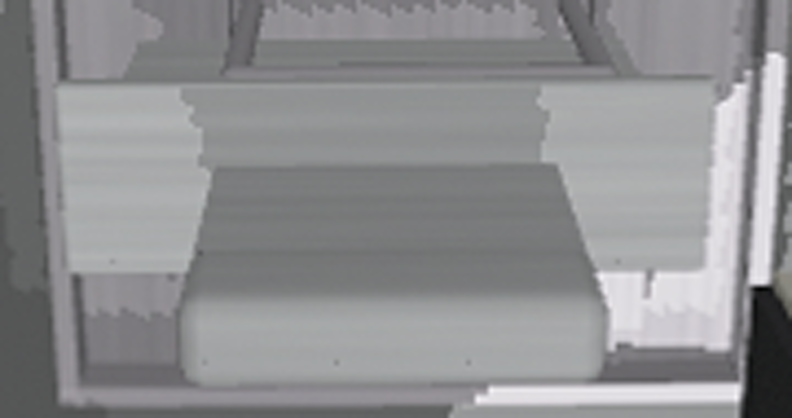

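Run:
```python
from h import *
np.set_printoptions(precision=4,suppress=True)
c=arm.get_calibration("wrist");o=arm.observe();p=o["position"];print(p)
T=lambda x,y:(200+(x+.5)/4.4-.5,35+(y+.5)/4.4-.5)
U=lambda x,y:(180+(x+.5)/3.8-.5,195+(y+.5)/3.8-.5)
g=onz(c,[T(122,140),T(647,136),T(646,187),T(125,193)],.168);print("slot168",g.mean(0),np.linalg.norm(g[0]-g[1]),np.linalg.norm(g[0]-g[3]))
k=onz(c,[T(44,36),T(726,28),T(719,288),T(55,294)],.178);print("collar",k.mean(0),np.linalg.norm(k[0]-k[1]),np.linalg.norm(k[0]-k[3]))
for q in (g[1]-g[0],g[2]-g[3],k[1]-k[0],k[2]-k[3]): print(np.degrees(np.arctan2(q[1],q[0])))
zg=p[2]+.002
b=onz(c,[U(157,66),U(638,66)],zg-.116);f=onz(c,[U(49,129),U(738,128)],zg-.048)
print("blade",b-p,"flange",f-p)
W=lambda x,y:(200+(x+.5)/4.4-.5,190+(y+.5)/4.4-.5)
A=np.eye(4);A[:3,:3]=R.from_rotvec([3.12860141,.278486658,.00282]).as_matrix();A[:3,3]=[0.50542883,-0.27960141,0.16735625]
c2=dict(c);c2["extrinsics"]=A@np.load("X.npy")
g=onz(c2,[W(182,292),W(605,292),W(602,382),W(184,382)],.139);f=onz(c2,[W(56,84),W(714,79),W(706,270),W(66,272)],.082)
print(g,g.mean(0),f,f.mean(0))
```

```text
[0.5452 0.0459 0.3377]
slot168 [0.5492 0.144  0.168 ] 0.09491719338304232 0.009292854260296385
collar [0.5492 0.1437 0.178 ] 0.11803605346755895 0.043863151550310946
0.8266541410759976
1.0411462227953523
1.064569296465257
0.9006617569869809
blade [[-0.0437 -0.0018 -0.114 ]
 [ 0.0478 -0.0013 -0.114 ]] flange [[-0.048   0.0104 -0.046 ]
 [ 0.0498  0.0111 -0.046 ]]
[[ 0.5046 -0.2593  0.139 ]
 [ 0.513  -0.3066  0.139 ]
 [ 0.5018 -0.3088  0.139 ]
 [ 0.4933 -0.2612  0.139 ]] [ 0.5032 -0.284   0.139 ] [[ 0.5074 -0.2344  0.082 ]
 [ 0.5251 -0.3286  0.082 ]
 [ 0.4955 -0.3347  0.082 ]
 [ 0.4782 -0.2395  0.082 ]] [ 0.5016 -0.2843  0.082 ]
```

```bash
python3 -m crank '[[0,0.0025,0.04,0,0.01],[0,0.002,0.05,0,0],[0,0.002,0.05,0,0],[0,0,0.05,0,0],[0,0,0.04,0,0],[0,0,0.025,-0.02,0],[0,0,0,-0.02,0],[0,0,0,-0.015,0]]' 60
python3 -m crank '[[0,0,0,0,0],[0,0,0,0,0],[0,0,0,0,0],[0,0,0,0,0],[0,0,0,0,0],[0,0,0,0,0],[0,0,0,0,0],[0,0,0,0,0]]' 60
python3 - <<'E'
from h import *
o=arm.observe();M=R.from_rotvec(o["ee_rot"]).as_matrix();print(np.degrees(np.arctan2(M[1,1],M[0,1])),o["position"],o["force"],M[:,2])
im=arm.get_image("wrist");cv2.imwrite("pics/w7.png",im[:,:,::-1])
im=arm.get_image("scene");cv2.imwrite("pics/s7.png",im[:,:,::-1])
crop("pics/s7.png",250,70,450,230,4,"pics/s7c.png")
E
```

```text
clock: 7.98
position: [0.5476, 0.1488, 0.3143]
ee_rot: [-2.2, -2.243, 0.002]
force: [-0.8, -0.3, -3.0]
width: 0.538
clock: 8.65
position: [0.5481, 0.1493, 0.3159]
ee_rot: [2.2, 2.243, 0.0]
force: [0.2, -0.6, -3.0]
width: 0.537
1.1131855280519813 [0.54805504 0.14928012 0.31585553] [ 0.21112172 -0.5816838  -3.04147343] [ 2.17941673e-04  9.75319191e-05 -9.99999971e-01]
```

View pics/w7.png

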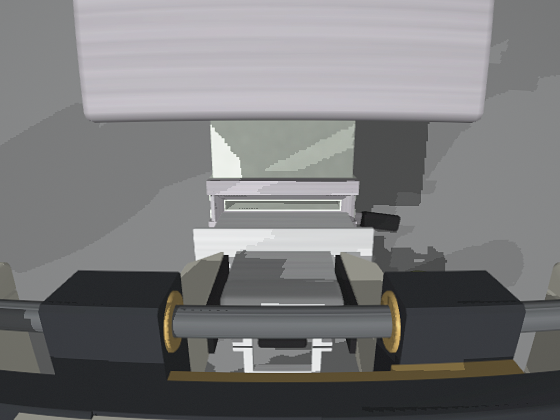

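View pics/s7c.png

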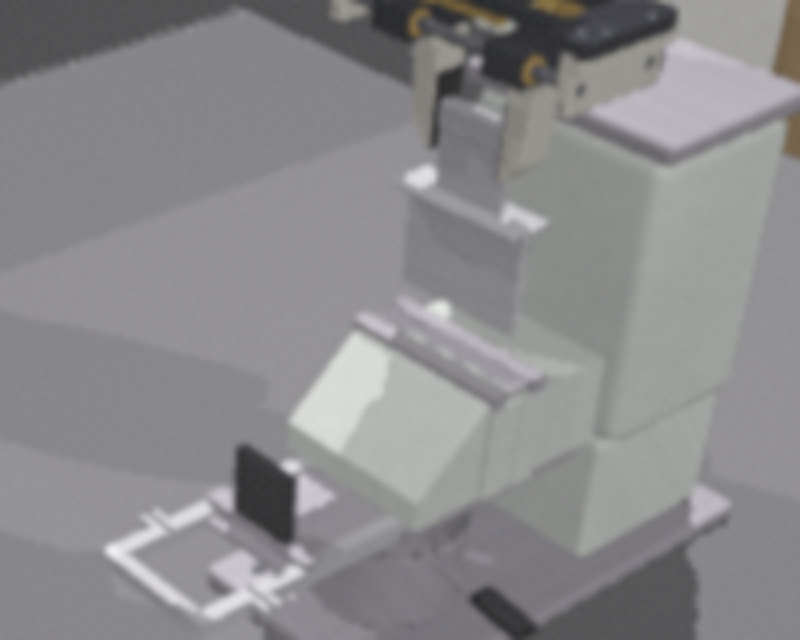

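Run:
```python
from h import *
crop("pics/w7.png",185,170,385,265,4,"pics/w7c.png")
```

```text
(no output)
```

View pics/w7c.png

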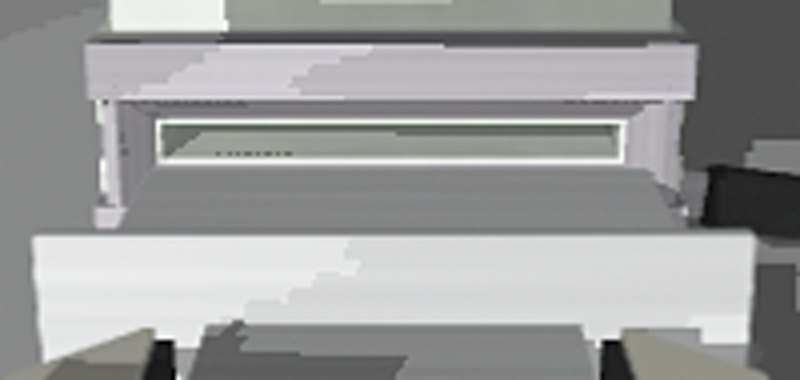

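Run:
```python
from h import *
np.set_printoptions(precision=4,suppress=True)
c=arm.get_calibration("wrist");o=arm.observe();p=o["position"];print(p)
T=lambda x,y:(185+(x+.5)/4-.5,170+(y+.5)/4-.5)
g=onz(c,[T(155,119),T(626,119),T(626,163),T(156,165)],.168);print("slot168",g,g.mean(0))
k=onz(c,[T(85,43),T(698,43)],.178);print("collar back",k,k.mean(0),"-> centre y",k.mean(0)[1]-.0219)
zg=p[2]+.002
b=onz(c,[T(156,167),T(650,167)],zg-.116);f=onz(c,[T(32,235),T(756,235)],zg-.048)
print("blade",b,b.mean(0)-[0,.0025,0],"flange",f,f.mean(0)-[0,.015,0])
```

```text
[0.548  0.1493 0.3158]
slot168 [[0.5011 0.1469 0.168 ]
 [0.5965 0.1488 0.168 ]
 [0.5971 0.1395 0.168 ]
 [0.5011 0.1372 0.168 ]] [0.5489 0.1431 0.168 ]
collar back [[0.4895 0.1647 0.178 ]
 [0.6077 0.167  0.178 ]] [0.5486 0.1659 0.178 ] -> centre y 0.14399480776158471
blade [[0.5064 0.1475 0.2018]
 [0.5956 0.1492 0.2018]] [0.551  0.1459 0.2018] flange [[0.5    0.1592 0.2698]
 [0.5976 0.1611 0.2698]] [0.5488 0.1451 0.2698]
```

```bash
python3 -m crank '[[0,-0.0025,-0.006,0,0],[0,0,0,-0.015,0],[0,0,0,-0.015,0],[0,0,0,-0.015,0],[0,0,0,-0.015,0],[0,0,0,-0.01,0],[0,0,0,-0.01,0],[0,0,0,-0.01,0]]' 60
```

```text
clock: 9.42
position: [0.547, 0.1469, 0.2792]
ee_rot: [2.2, 2.243, -0.0]
force: [1.0, 1.0, -1.9]
width: 0.538
```

```bash
python3 -m crank '[[0,0,0,-0.005,0],[0,0,0,-0.005,0],[0,0,0,-0.005,0],[0,0,0,-0.005,0],[0,0,0,0,0],[0,0,0,0,0],[0,0,0,0,0],[0,0,0,0,0]]' 60
python3 - <<'E'
from h import *
im=arm.get_image("wrist");cv2.imwrite("pics/w8.png",im[:,:,::-1])
im=arm.get_image("scene");cv2.imwrite("pics/s8.png",im[:,:,::-1])
crop("pics/s8.png",250,70,450,230,4,"pics/s8c.png")
crop("pics/w8.png",185,170,385,265,4,"pics/w8c.png")
o=arm.observe();print(o["position"],o["force"],o["ft_torque"])
E
```

```text
clock: 10.08
position: [0.5471, 0.1469, 0.2719]
ee_rot: [2.2, 2.243, 0.0]
force: [-0.0, -0.6, -2.5]
width: 0.539
[0.54706056 0.14694314 0.27185615] [-0.74129371  0.72129491 -2.76623659] [-0.08925522  0.03669497 -0.00177946]
```

View pics/w8c.png

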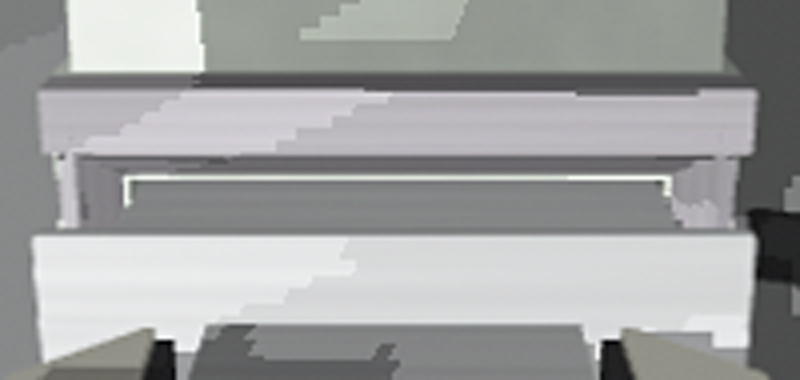

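View pics/s8c.png

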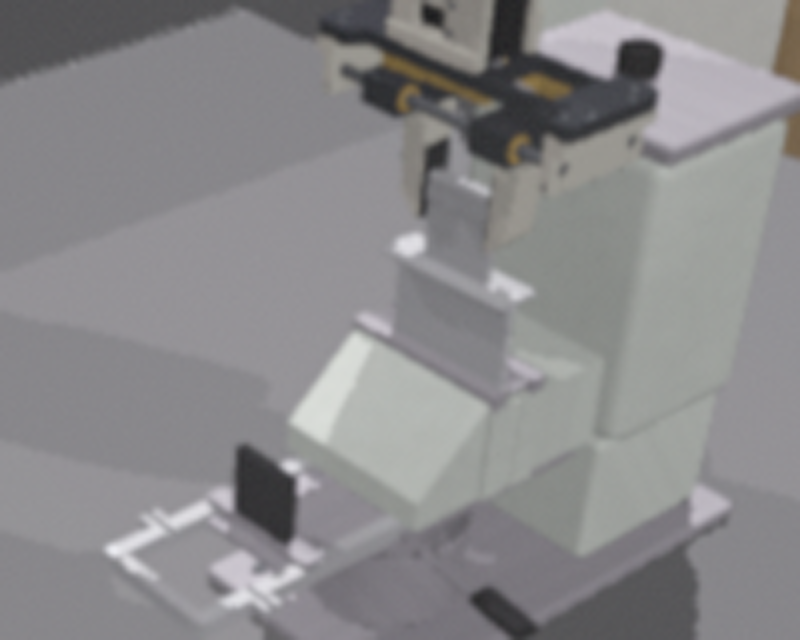

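```bash
python3 -m crank '[[0,0,0,-0.006,0],[0,0,0,-0.006,0],[0,0,0,-0.006,0],[0,0,0,-0.006,0],[0,0,0,-0.006,0],[0,0,0,-0.006,0],[0,0,0,-0.006,0],[0,0,0,0,0]]' 60
```

```text
clock: 10.85
position: [0.5468, 0.1469, 0.2543]
ee_rot: [-2.2, -2.243, 0.001]
force: [-0.4, 0.0, -3.1]
width: 0.537
```

```bash
python3 -m crank '[[0,0,0,-0.008,0],[0,0,0,-0.008,0],[0,0,0,-0.008,0],[0,0,0,-0.008,0],[0,0,0,-0.008,0],[0,0,0,-0.008,0],[0,0,0,-0.008,0],[0,0,0,0,0]]' 60
```

```text
clock: 11.52
position: [0.5467, 0.1468, 0.2318]
ee_rot: [-2.199, -2.243, 0.002]
force: [0.6, 0.6, -3.5]
width: 0.54
```

```bash
python3 -m crank '[[0,0,0,-0.005,0],[0,0,0,-0.005,0],[0,0,0,-0.003,0],[0,0,0,-0.002,0],[0,0,0,0,0],[0,0,0,0,0],[0,0,0,0,0],[0,0,0,0,0]]' 60
```

```text
clock: 12.18
position: [0.5471, 0.1469, 0.2267]
ee_rot: [2.2, 2.243, 0.0]
force: [-0.1, -0.1, -1.9]
width: 0.539
```

```bash
python3 -m crank '[[0,0,0,-0.003,0],[0,0,0,-0.003,0],[0,0,0,-0.003,0],[0,0,0,0,0],[0,0,0,0,0],[0,0,0,0,0],[0,0,0,0,0],[0,0,0,0,0]]' 60
python3 - <<'E'
from h import *
im=arm.get_image("wrist");cv2.imwrite("pics/w9.png",im[:,:,::-1])
im=arm.get_image("scene");cv2.imwrite("pics/s9.png",im[:,:,::-1])
crop("pics/s9.png",250,70,450,230,4,"pics/s9c.png")
crop("pics/w9.png",185,170,385,265,4,"pics/w9c.png")
o=arm.observe();print(o["position"],o["force"],o["ft_torque"])
E
```

```text
clock: 12.85
position: [0.5473, 0.1469, 0.224]
ee_rot: [-2.2, -2.243, -0.002]
force: [-1.8, -0.0, 9.5]
width: 0.539
[0.54726047 0.14691505 0.22403809] [-1.27650946  0.18216594  8.56659131] [-0.3010193   1.27138986 -0.01799745]
```

View pics/w9c.png

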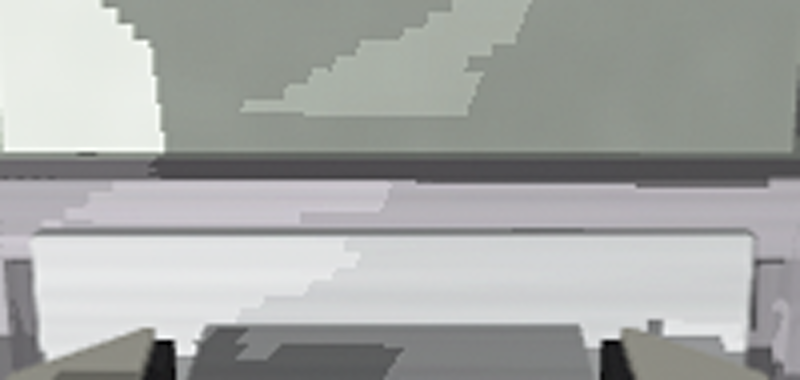

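View pics/s9c.png

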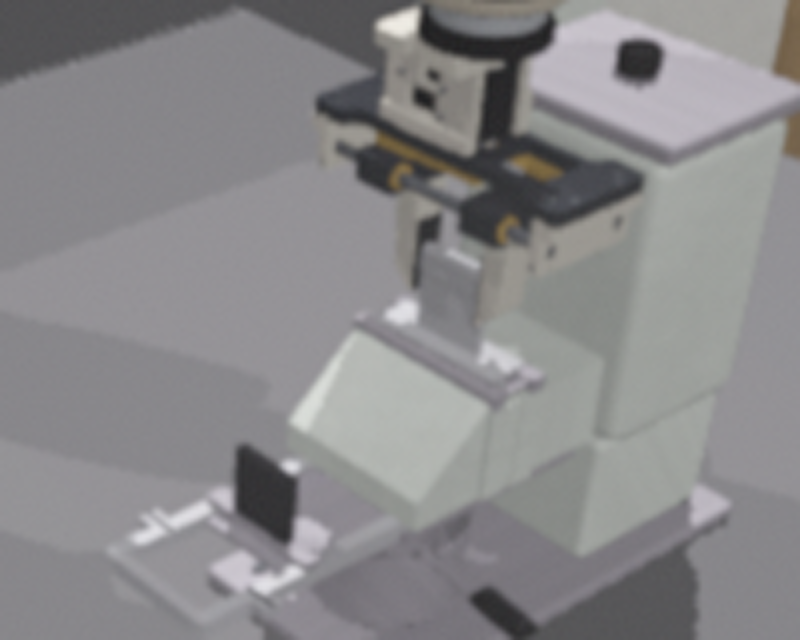

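```bash
python3 -m crank '[[0,0,0,-0.002,0],[0,0,0,0,0],[0,0,0,0,0],[0,0,0,0,0],[0.75,0,0,0,0],[0.75,0,0,0,0],[0.75,0,0,0,0],[0.75,0,0,0,0]]' 60
python3 -m crank '[[0.9,0,0,0,0],[0.9,0,0,0,0],[0.9,0,0,0,0],[0.9,0,0,0.02,0],[0.9,0,0,0.04,0],[0.9,0,0,0.05,0],[0.9,0,0,0.05,0],[0.9,0,0,0.05,0]]' 60
```

```text
clock: 13.62
position: [0.547, 0.1469, 0.222]
ee_rot: [2.2, 2.243, -0.0]
force: [-0.0, 0.1, -0.5]
width: 0.739
clock: 14.28
position: [0.547, 0.1467, 0.3076]
ee_rot: [2.2, 2.242, 0.0]
force: [0.1, -0.3, -0.1]
width: 0.904
```

```bash
python3 -m crank '[[0.9,0,-0.06,0,0],[0.9,0,-0.09,0,0],[0.9,0,-0.09,0,0],[0.9,0,-0.09,0,0],[0.9,0,-0.09,0,0],[0.9,0,-0.09,0,0],[0.9,0,-0.08,-0.03,0],[0.9,0,0,-0.03,0]]' 60
python3 -m crank '[[0.9,0,0,0,0],[0.9,0,0,0,0],[0.9,0,0,0,0],[0.9,0,0,0,0],[0.9,0,0,0,0],[0.9,0,0,0,0],[0.9,0,0,0,0],[0.9,0,0,0,0]]' 60
python3 - <<'E'
from h import *
for n in ("wrist","scene","top"):
    im=arm.get_image(n);cv2.imwrite(f"pics/{n}10.png",im[:,:,::-1])
crop("pics/scene10.png",250,70,450,230,4,"pics/s10c.png")
crop("pics/top10.png",40,150,280,265,3.3,"pics/t10c.png")
o=arm.observe();print(o["position"],o["force"])
E
```

```text
clock: 14.95
position: [0.5465, -0.0975, 0.2838]
ee_rot: [2.207, 2.229, -0.0]
force: [0.0, -0.2, 0.0]
width: 0.901
clock: 15.62
position: [0.5471, -0.0888, 0.2823]
ee_rot: [2.199, 2.243, 0.0]
force: [-0.8, -0.1, -0.3]
width: 0.898
[ 0.54701244 -0.08906511  0.28216592] [-0.7225997  -1.11873001  0.47562313]
```

View pics/wrist10.png

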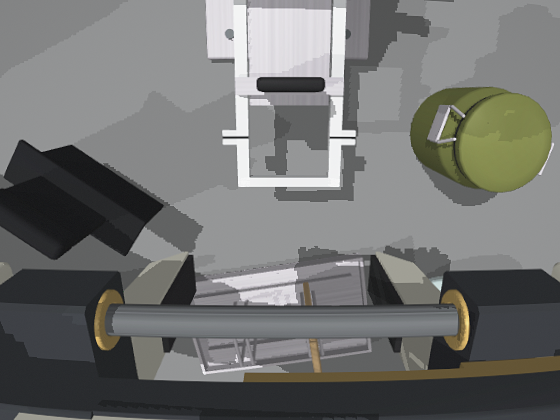

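View pics/s10c.png

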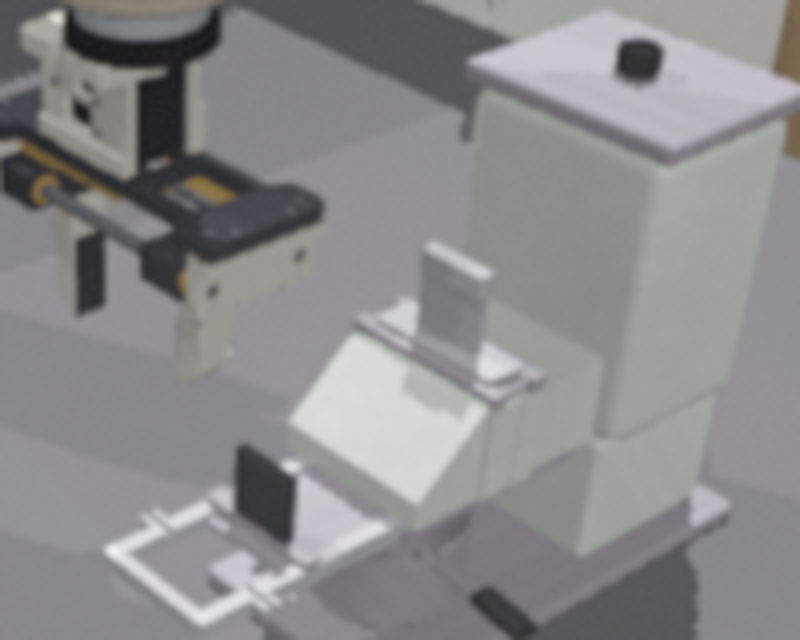

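View pics/t10c.png

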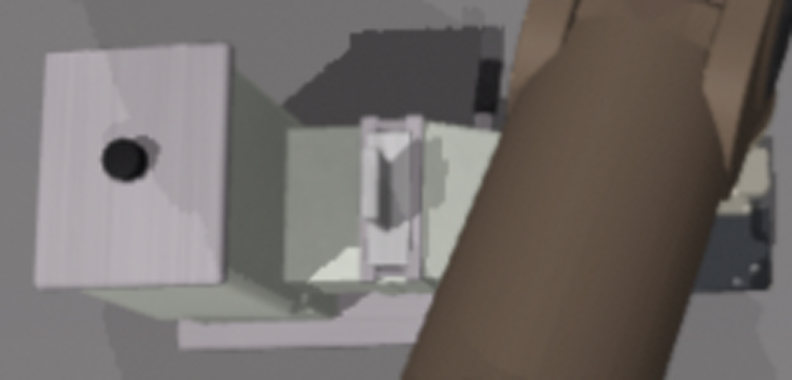

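Run:
```python
from h import *
crop("pics/wrist10.png",210,50,370,200,4,"pics/w10c.png")
s=arm.get_calibration("scene")
q=proj(s,[[.549+sx*.025,.1435+sy*.006+sx*.0004,.237] for sx in(-1,1) for sy in(-1,1)]);print((q-[250,70])*4+1.5)
```

```text
[[418.2921273  244.12470202]
 [432.91061255 238.18210845]
 [479.990199   276.87249193]
 [494.71740983 270.59714506]]
```

View pics/w10c.png

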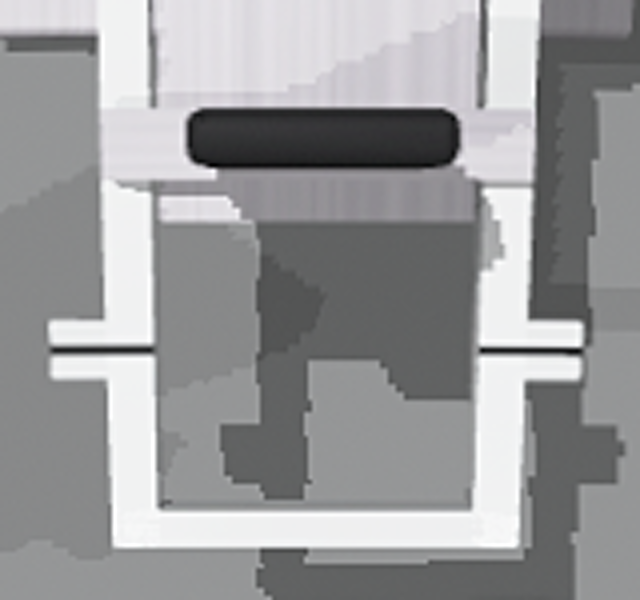

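Run:
```python
from h import *
np.set_printoptions(precision=4,suppress=True)
c=arm.get_calibration("wrist");o=arm.observe();p=o["position"];print(p,c["extrinsics"][:3,3])
T=lambda x,y:(210+(x+.5)/4-.5,50+(y+.5)/4-.5)
h=onz(c,[T(187,138),T(460,138),T(323,108),T(323,167)],.151);print("handle",h,np.linalg.norm(h[0]-h[1]),np.linalg.norm(h[2]-h[3]))
m=onz(c,[T(50,350),T(583,350)],.105);print("mark",m,m.mean(0))
```

```text
[ 0.547  -0.0891  0.2822] [ 0.5455 -0.0096  0.4234]
handle [[ 0.5278 -0.0021  0.151 ]
 [ 0.5758 -0.0011  0.151 ]
 [ 0.5515  0.0034  0.151 ]
 [ 0.5518 -0.0066  0.151 ]] 0.047994622044053435 0.010048872312781463
mark [[ 0.4957 -0.0447  0.105 ]
 [ 0.6092 -0.0424  0.105 ]] [ 0.5525 -0.0436  0.105 ]
```

```bash
python3 -m crank '[[0.9,0.005,0.04,0,0],[0.9,0.005,0.06,0,0],[0.9,0,0.06,0,0],[0.9,0,0.06,-0.03,0],[0.9,0,0,-0.06,0],[0.9,0,0,-0.07,0],[0.9,0,0,-0.07,0],[0.9,0,0,-0.04,0]]' 60
python3 -m crank '[[0.9,0,0,0,0],[0.9,0,0,0,0],[0.9,0,0,0,0],[0.9,0,0,0,0],[0.9,0,0,0,0],[0.9,0,0,0,0],[0.9,0,0,0,0],[0.9,0,0,0,0]]' 60
python3 - <<'E'
from h import *
for n in ("wrist","scene"):
    im=arm.get_image(n);cv2.imwrite(f"pics/{n}11.png",im[:,:,::-1])
crop("pics/scene11.png",230,100,430,260,4,"pics/s11c.png")
o=arm.observe();print(o["position"],o["force"])
E
```

```text
clock: 16.43
position: [0.5497, -0.0008, 0.1715]
ee_rot: [-2.198, -2.242, 0.003]
force: [-0.3, -0.7, 0.4]
width: 0.9
clock: 17.1
position: [0.5512, -0.001, 0.1745]
ee_rot: [2.199, 2.243, 0.001]
force: [0.3, -0.2, -0.1]
width: 0.899
[ 0.55103976 -0.00104306  0.17427407] [ 0.73459933 -0.16031233  0.1854913 ]
```

View pics/wrist11.png

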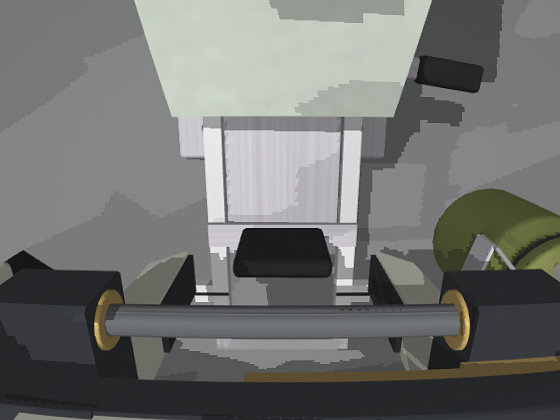

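View pics/s11c.png

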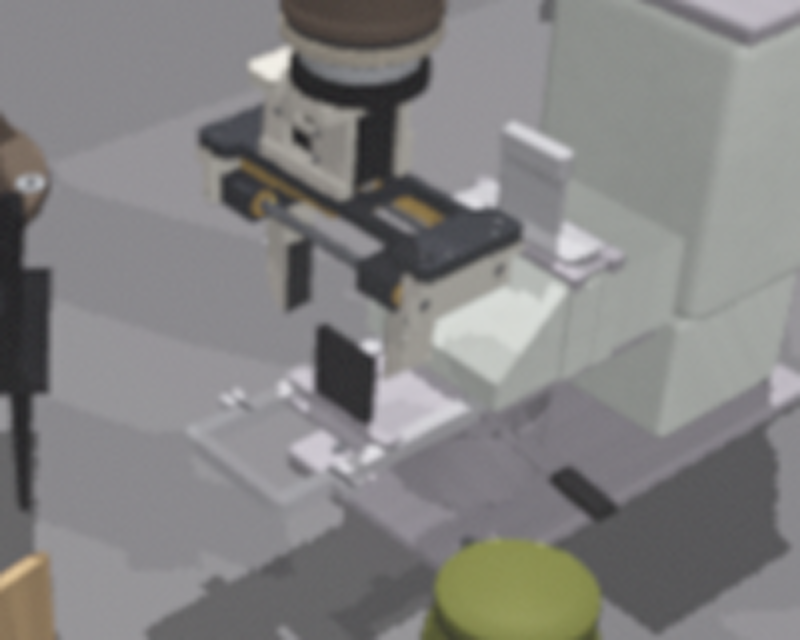

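```bash
python3 -m crank '[[0.9,0,-0.001,-0.03,0],[0.9,0,0,-0.03,0],[0.9,0,0,-0.025,0],[0.9,0,0,-0.018,0],[0.9,0,0,0,0],[0.9,0,0,0,0],[0,0,0,0,0],[0,0,0,0,0]]' 60
python3 -m crank '[[0,0,0,0,0],[0,0,0,0,0],[0,0,0,0,0],[0,0,0,0,0],[0,0,0,0,0],[0,0,0,0,0],[0,0,0,0,0],[0,0,0,0,0]]' 60
```

```text
clock: 17.87
position: [0.5514, -0.0016, 0.1335]
ee_rot: [2.199, 2.242, 0.001]
force: [-0.1, 0.8, 0.4]
width: 0.803
clock: 18.53
position: [0.5516, -0.0015, 0.1331]
ee_rot: [2.199, 2.242, 0.001]
force: [3.8, 0.3, -0.6]
width: 0.516
```

```bash
python3 -m crank '[[0,0,-0.01,0,0],[0,0.001,-0.015,0,0],[0,0,-0.015,0,0],[0,0,-0.015,0,0],[0,0.001,-0.015,0,0],[0,0,-0.015,0,0],[0,0,-0.01,0,0],[0,0,-0.01,0,0]]' 60
python3 -m crank '[[0,0,0,0,0],[0,0,0,0,0],[0,0,0,0,0],[0,0,0,0,0],[0,0,0,0,0],[0,0,0,0,0],[0,0,0,0,0],[0,0,0,0,0]]' 60
python3 - <<'E'
from h import *
for n in ("wrist","scene","top"):
    im=arm.get_image(n);cv2.imwrite(f"pics/{n}12.png",im[:,:,::-1])
crop("pics/scene12.png",230,100,430,260,4,"pics/s12c.png")
crop("pics/wrist12.png",180,200,400,400,3,"pics/w12c.png")
o=arm.observe();print(o["position"],o["force"])
E
```

```text
clock: 19.2
position: [0.5523, -0.0416, 0.1331]
ee_rot: [-2.197, -2.243, -0.004]
force: [3.3, 7.7, 0.4]
width: 0.517
clock: 19.87
position: [0.5523, -0.0414, 0.1331]
ee_rot: [-2.197, -2.244, -0.003]
force: [4.1, 6.2, 0.0]
width: 0.522
[ 0.55232116 -0.041415    0.13307986] [3.93689468 7.1658556  0.05346887]
```

View pics/wrist12.png

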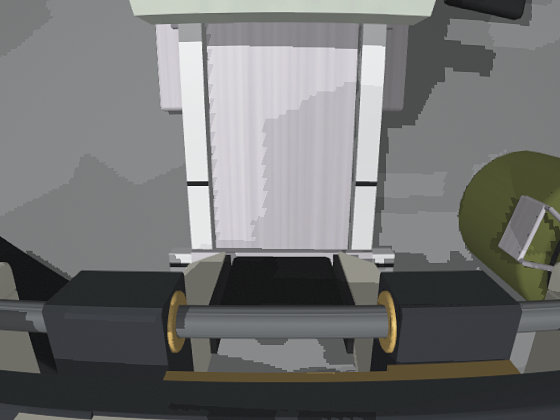

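View pics/s12c.png

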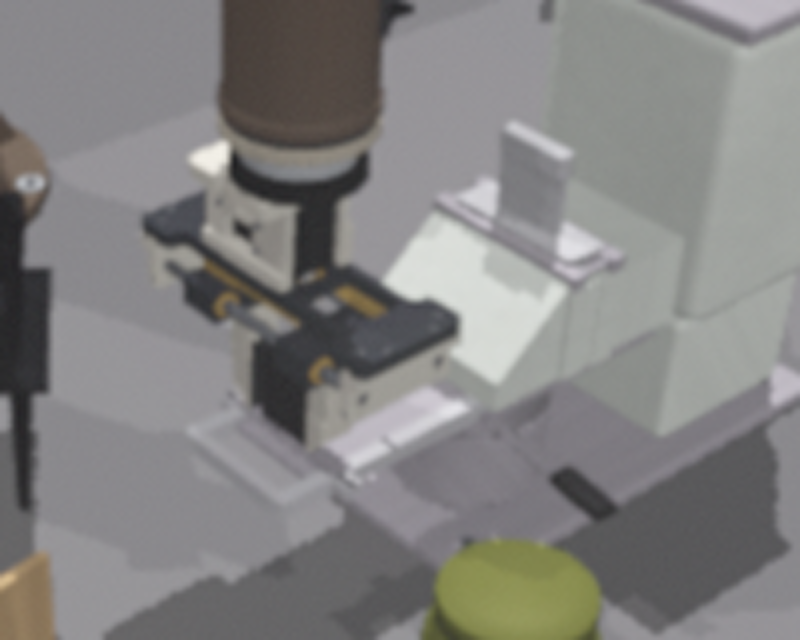

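View pics/w12c.png

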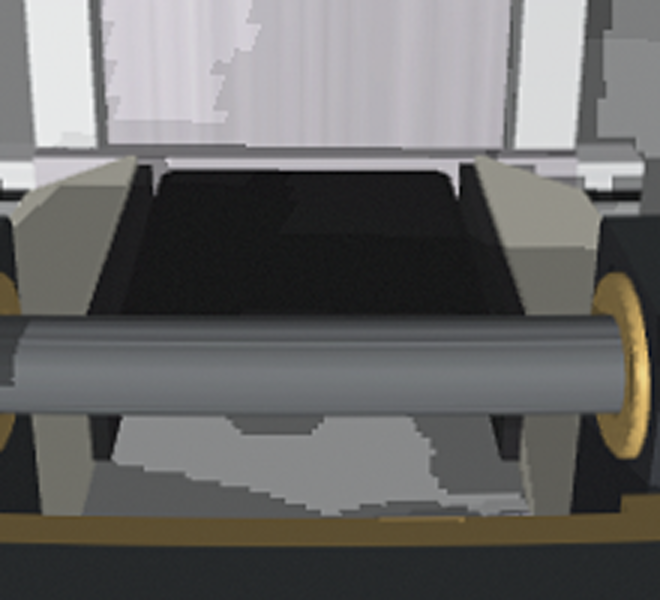

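Run:
```python
from h import *
np.set_printoptions(precision=4,suppress=True)
c=arm.get_calibration("wrist");p=arm.observe()["position"];print(p)
V=lambda x,y:(180+(x+.5)/3-.5,200+(y+.5)/3-.5)
print("foot back, mark, shutline",onz(c,[V(310,150),V(12,196),V(625,196),(198,184),(366,184)],.105))
print("handle bottom back edge", onz(c,[V(310,171)],.107))
A=np.eye(4);A[:3,:3]=R.from_rotvec([2.199,2.243,0]).as_matrix();A[:3,3]=[.547,-.0891,.2822]
c2=dict(c);c2["extrinsics"]=A@np.load("X.npy")
T=lambda x,y:(210+(x+.5)/4-.5,50+(y+.5)/4-.5)
print("before: foot back/front",onz(c2,[T(130,108),T(130,183)],.105))
A[:3,:3]=R.from_rotvec([2.199,2.243,0.001]).as_matrix();A[:3,3]=[.55104,-.00104,.17427]
c2["extrinsics"]=A@np.load("X.npy")
print("w11 foot back",onz(c2,[(220,223),(345,223)],.105))
```

```text
[ 0.5523 -0.0414  0.1331]
foot back, mark, shutline [[ 0.553  -0.0351  0.105 ]
 [ 0.5031 -0.0447  0.105 ]
 [ 0.6064 -0.0426  0.105 ]
 [ 0.5124 -0.0026  0.105 ]
 [ 0.5913 -0.001   0.105 ]]
handle bottom back edge [[ 0.5531 -0.038   0.107 ]]
before: foot back/front [[ 0.5131  0.0049  0.105 ]
 [ 0.513  -0.0101  0.105 ]]
w11 foot back [[0.5141 0.004  0.105 ]
 [0.5893 0.0055 0.105 ]]
```

```bash
python3 -m crank '[[0,0,-0.004,0,0],[0,0,0,0,0],[0,0,0,0,0],[0,0,0,0,0],[0,0,0,0,0],[0,0,0,0,0],[0,0,0,0,0],[0,0,0,0,0]]' 60
python3 -m crank '[[0,0,0,0,0],[0,0,0,0,0],[0,0,0,0,0],[0,0,0,0,0],[0,0,0,0,0],[0,0,0,0,0],[0,0,0,0,0],[0,0,0,0,0]]' 60
python3 - <<'E'
from h import *
for n in ("wrist","top"):
    im=arm.get_image(n);cv2.imwrite(f"pics/{n}13.png",im[:,:,::-1])
crop("pics/wrist13.png",180,200,400,400,3,"pics/w13c.png")
o=arm.observe();print(o["position"],o["force"],o["width"])
E
```

```text
clock: 20.68
position: [0.5524, -0.0429, 0.1331]
ee_rot: [-2.197, -2.244, -0.004]
force: [3.6, 8.1, 0.9]
width: 0.518
clock: 21.35
position: [0.5524, -0.043, 0.1331]
ee_rot: [-2.197, -2.244, -0.004]
force: [3.8, 8.0, -0.2]
width: 0.52
[ 0.5523713  -0.04293869  0.13310017] [3.45800145 7.492682   1.07348798] 0.5215217411720474
```

View pics/w13c.png

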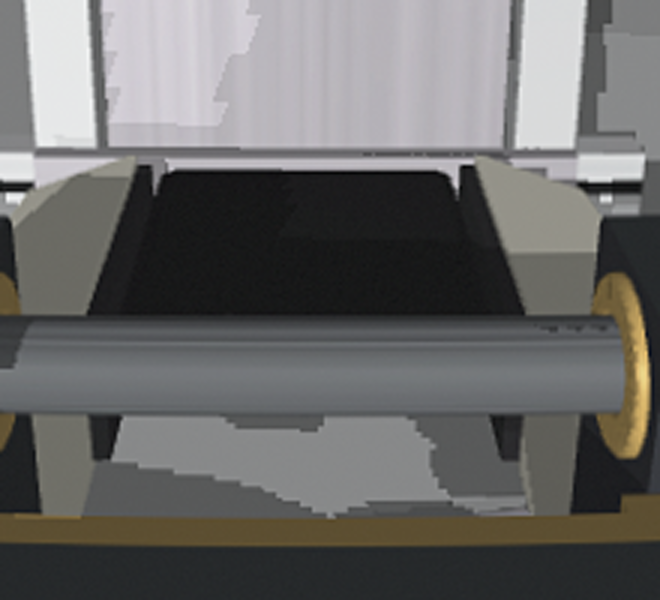

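View pics/top13.png

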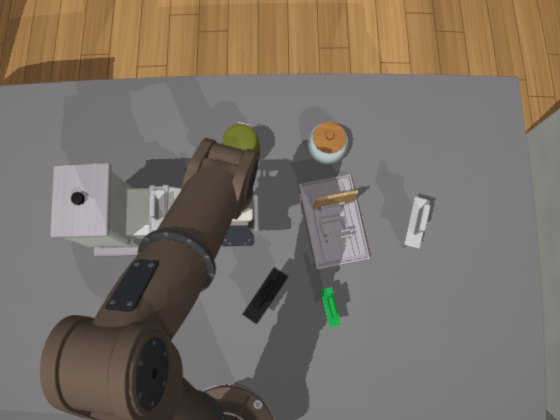

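```bash
python3 -c "
from cell import arm
print(arm.sign_off()); o=arm.observe(); print(o['clock'],o['position'],o['force'])"
```

```text
the job is handed in; nothing more can be done
None
the job is handed in; nothing more can be done
```

I slid the shutter plate into the dispenser slot until it was home and let go. I then pulled the gate out to the open mark and handed in, at about 21 s, with the gripper still holding the handle at 60 N. The sign-off gives no verdict, so success is not confirmed.

- **Right plate:** I took the white plate from the rack. Its flange measured about 97×30 mm, against about 124 mm for the free-standing white one, so it was the smaller of its colour.
- **Shutter plate home:** The upward push on the wrist rose to about 9.5 N at exactly the predicted height. After release, the scene view matched the expected home position to about 1 mm.
- **Gate at the mark:** The foot had moved about 40 to 41 mm before a last 1.5 mm pull, so I estimate the gate at about 41.5 mm. The pull read about 8 N, as it should at the mark, and the handle did not slip in the fingers.
- **Left alone:** The last top view shows the board, salt pig and jar where they were. The arm hid the milk pot and part of the jar in that view, and I did not see the pot clearly at any point.
- **Disagreements:**
  - The first look at the plate in the rack was taken while the arm was still settling. I gripped the plate about 3 to 4 mm off-centre and corrected for it before the slot.
  - The top and wrist cameras disagreed by 1 to 3 mm on the slot's position. I used the wrist camera.

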